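# Roll the sleeve into the measuring lane

## Robot

A 6-joint arm with a two-finger parallel gripper is mounted at the origin on the work surface. World frame = base frame: x ahead of the robot, y to its left, z up, the work surface at z = 0. Lengths are in m, angles in rad, forces in N, time in s.
With the tool pointing down it reaches from about 0.3 to 0.875 m from the base axis. Payload 6.4 kg.
Tool frame: the origin (TCP) lies midway between the tips of the shut fingers; the grasp point (between the pads) lies 19 mm behind it; y points along the fingers, x is the direction in which the jaws open and shut, and the axes are right-handed (so a half turn about y gives the same grasp; the last joint's range is limited). The gripper opens to 85 mm and grips with 20 to 120 N. Pads are 22 mm wide; open, the fingers measure 114 mm over their backs; the gripper's body (76 mm by 85 mm) begins 54 mm behind the grasp point. The pads swing forward as they close: fully open they stand 13 mm farther back than shut.
Start: joints at [1.002, 0.181, 1.607, -0, 1.354, -0.206], TCP at [0.204, 0.538, 0.231] pointing down, gripper open.
Joint ranges: [-2.99, 2.99], [-0.89, 2.07], [0.3, 2.58], [-1.14, 4.28], [0, 2.63], [-3.12, 3.12]. Speed limits (rad/s): [2.57, 2.57, 3.01, 3.14, 3.14, 3.14].

## Interface

Orientations are given as a unit quaternion [w, x, y, z].
In Python, from bench import ctrl gives the robot as it stands.
- The arm moves only by the tool step_arm, never from a script. Its argument "commands" is a list of rows, each a list of 7 numbers: the turn, a rotation vector about the tool's x, y, z in units of 6 degrees (1.0 is 6 degrees), then the shift along the tool's x, y, z in units of 30 mm (1.0 is 30 mm), then the opening, from 0 (shut) to 1 (fully open). A call has 1 to 10 rows; each row shifts and turns the commanded pose from where the row before left it, along the tool's axes as they then stand; what a row does not reach is not made up. A row lasts 1/10 s, in which the tool goes at most 50 mm and 8.59 degrees, less where a joint would pass 70% of its speed; a pose out of reach is approached as far as the arm can. A call with a number of a shift or a turn outside -1 to 1 is refused whole. A call with a gripper value outside its range is refused whole. The fingers move at their own pace and stop on an object; the grip force is fixed at half the most. Time passes only in rows, so rows that do not move let the fingers close. It gives the time, the measured TCP pose, the force and the opening at its end, in the units of the state.
- ctrl.get_obs(): the state, without advancing time (a new reading comes with each control period).
- ctrl.camera(name): name is "scene" or "top" or "wrist"; returns (picture, depth): 384x512x3 uint8, blue, green, red; 384x512 float32, m along the optical axis (not along the pixel's ray), 0 where there is no reading.
- ctrl.get_calibration(name): a dict with "intrinsics" (3x3 intrinsics, pixels), "R" (3x3) and "t" (3): a world point X has camera coordinates R X + t. Camera axes: x right, y down, z forward; pixel columns grow to the right and rows downward; lengths in m; the calibration is good to about 2 mm. A picture is of the moment at which its call begins: read the wrist's pose just before it. get_calibration takes no time and is no camera call; for the wrist camera it gives the pose at the moment of the call.
- ctrl.hand_in(): hands the job in, once; it reports no verdict.
Trained networks look in the newest picture that a camera, given by its name, has taken for a name from the list of things; names that differ only in an ending like _2 or _b are one class to them, and where a whole thing is asked for, a point or a joint stands for the part that bears it (a point fixed in the world has none). Each returns a list of dicts, best first, with "p" (0 to 1); they miss things now and then, are a little off and sometimes report something else, mostly with a low value. They report only what shows in the picture. A call takes as long as a camera call. They do not tell look-alikes from the thing itself.
- ctrl.boxes_of(thing, camera): "point" ([x, y, z] in m, in the coordinates of the camera as it stood for that picture, good to about 4 mm: the middle of the surface that is visible of it).
- ctrl.silhouettes(thing, camera): "pixels" (384x512 bool, what is visible of it).
The state is a dict: "time_s": time; "q": joint angles; "dq": joint speeds; "joint_efforts": joint torques, N m; "eef_pos": TCP position; "eef_rot": TCP orientation; "wrist_force": force on the tool from outside, world axes, zero at the start; "torque": the same for the moment, N m; "opening": opening from 0.0 (shut) to 1.0 (fully open).
Only numpy, scipy, OpenCV 4.12 (cv2) and the standard library are available. Lean on these libraries where they do the work, as an engineer would, in place of code of your own. Each camera call takes 0.05 s, during which the arm holds its last target.

## Task

On the black granite plate, roll the lying aluminium sleeve sideways with the tips of the closed fingers on its top until it lies at rest wholly between the two green lines of the measuring lane, neither end sticking out past the ends of the lines, then take the fingers away. Roll it gently, never letting it dash off; do not push it by its sides, and do not pinch it or lift it off the plate. Leave the V-block and everything else on the bench where it stands.

Things in the scene. Friction and masses are not known exactly. Their poses are not given: they have to be found in the camera images.
- roller: Aluminium cylinder 60 mm in diameter, 110 mm long, 0.4 to 0.85 kg, two thin dark rings, dark bore. Lies on the plate, parallel to the lines within 3 degrees. Origin: middle of its axis, 30 mm below its top; x is its axis, y and z turn as it rolls. A fingertip pressed on its top and drawn sideways rolls it half as far as the fingertip goes, so several strokes are needed; at 0.1 m/s it coasts 10 mm.
- roller_end_near (a point): Centre of the sleeve's end face at -55 mm along its axis (the end towards the robot).
- roller_end_far (a point): Centre of the sleeve's end face at +55 mm along its axis (the end away from the robot).
- lane: Two green lines painted on the granite, 180 mm long, 8 mm wide. Origin: the lane's middle, on the plate's upper face; x runs along the lines, y across; inner edges at y = -40 and +40 mm, ends at x = -90 and +90 mm. The sleeve's middle starts 75 to 180 mm away on the +y or the -y side.
- plate: Black granite surface plate, fixed, 300 mm (its x) by 440 mm (its y) and 50 mm high; origin at the centre of its underside, so its upper face is 50 mm above the bench. Lane, sleeve and V-block are on it.
- vblock: Dark steel V-block, loose, 60 mm (x) by 50 mm (y) by 40 mm high, standing on the plate on the other side of the lane from the sleeve, 75 to 180 mm from the lane's middle. Origin at the centre of its underside. Not to be moved.
- spray_can: Black spray can, loose, 66 mm across, 190 mm high, left of the plate. Origin under its centre. Not to be moved.
- wash_bottle: Clear wash bottle with blue cap, loose, 70 mm across, 140 mm high, left of the plate. Origin under its centre. Not to be moved.
- gauge_box: White box with a blue band, loose, 70 by 140 by 35 mm high, left of the plate. Origin under its centre. Not to be moved.
- screwdriver: Screwdriver lying on the bench, right of the plate, about 200 mm long. Not to be moved.
- pin_gauge: Standing steel pin, loose, 22 mm in diameter, 60 mm high, right of the plate. Origin under its centre. Not to be moved.
- grease_jar: Jar with green lid, loose, 60 mm across, 60 mm high, right of the plate. Origin under its centre. Not to be moved.
There are look-alikes about, which are no part of the job. What is shaped like the roller but brown or yellow is not meant.

How it is judged:
By the outcome, as a careful person would: the job done as asked, in the order asked, and still so for the second after the job is handed in, with the robot touching nothing.
It also fails if it takes over 58 s, if anything falls off the work surface, if the arm or the gripper's body presses on something with over 40 N, if the wrist force passes 120 N, or if a joint passes its speed limit or range.

## Working session

There is one attempt and no reset: what is moved stays moved. The work goes in short steps, Python scripts to look and compute and a tool call to move; the robot and the scene stay as the last step left them, time stands still between calls to the robot, and variables do not carry over. Pictures are saved under pics/ and viewed, and the job is handed in when it is done.

Besides the shell and the picture viewer there is one more tool, called after ">>>" by a JSON object that holds its "op" and its "data". step_arm: Moves the arm, as the interface text tells. Its arguments: {"type":"object","properties":{"commands":{"type":"array"}},"required":["commands"]}

```bash
mkdir -p pics; ls; python3 - <<'E'
from bench import ctrl
import cv2,numpy as np
o=ctrl.get_obs();print(o)
for n in["scene","top"]:
    p,d=ctrl.camera(n);cv2.imwrite(f"pics/{n}0.png",p)
    c=ctrl.get_calibration(n);K,R,t=[np.array(c[k]) for k in("intrinsics","R","t")]
    print(n,K.tolist(),t, -R.T@t)
    for th in["roller","lane","vblock","plate","roller_end_near","roller_end_far"]:
        for b in ctrl.boxes_of(th,n)[:3]:
            print(n,th,round(b["p"],2),np.round(R.T@(np.array(b["point"])-t),4))
E
```

```text
pics
{'time_s': 0.0, 'q': array([ 1.00168606e+00,  1.81558408e-01,  1.60798757e+00, -4.52832571e-06,
        1.35379935e+00, -2.06328256e-01]), 'dq': array([-0.00014091,  0.00011856, -0.00076513,  0.00031958, -0.00113512,
        0.00024446]), 'joint_efforts': array([ 5.10268765e-04, -4.44880700e+01, -3.51330793e+01, -3.57475319e-04,
        9.25602304e-03, -2.16441572e-05]), 'eef_pos': array([0.20375478, 0.53710699, 0.23038426]), 'eef_rot': array([-0.58175398,  0.58223683,  0.40102732, -0.40216872]), 'wrist_force': array([ 0.79423195, -0.12463668,  0.15007141]), 'torque': array([-0.02302672, -0.02427046,  0.00095626]), 'opening': 1.0021392581838513}
scene [[353.0188959318168, 0.0, 253.6830991049106], [0.0, 353.0188959318168, 189.45846674288345], [0.0, 0.0, 1.0]] [-0.00274613 -0.21849262  1.48448078] [ 1.33465888 -0.08159312  0.68077749]
scene roller 0.74 [ 0.3847 -0.556   0.0465]
scene roller 0.66 [ 0.5677 -0.1305  0.0996]
scene roller 0.59 [ 0.2939 -0.3067  0.0491]
scene lane 0.63 [ 0.5664 -0.0049  0.0515]
scene vblock 0.67 [0.6012 0.1179 0.0783]
scene vblock 0.46 [ 0.6148 -0.4016 
[... 489 characters left out ...]
7325044026272], [0.0, 0.0, 1.0]] [-0.03886276  0.49951279  1.44015902] [ 0.24305867 -0.02861464  1.50505317]
top roller 0.7 [ 0.3657 -0.5647  0.0594]
top roller 0.61 [ 0.5322 -0.1297  0.106 ]
top roller 0.6 [ 0.257  -0.304   0.0594]
top lane 0.81 [5.588e-01 4.000e-04 5.250e-02]
top vblock 0.53 [0.5827 0.1169 0.0761]
top vblock 0.35 [0.5574 0.0009 0.0504]
top plate 0.75 [ 0.5503 -0.0172  0.0553]
top roller_end_near 0.84 [ 0.3666 -0.5656  0.0542]
top roller_end_near 0.81 [ 0.2539 -0.3095  0.0572]
top roller_end_near 0.78 [ 0.53   -0.1272  0.1045]
top roller_end_far 0.94 [ 0.3657 -0.5652  0.0595]
top roller_end_far 0.92 [ 0.5281 -0.132   0.1049]
top roller_end_far 0.62 [ 0.2594 -0.304   0.0551]
```

View pics/top0.png

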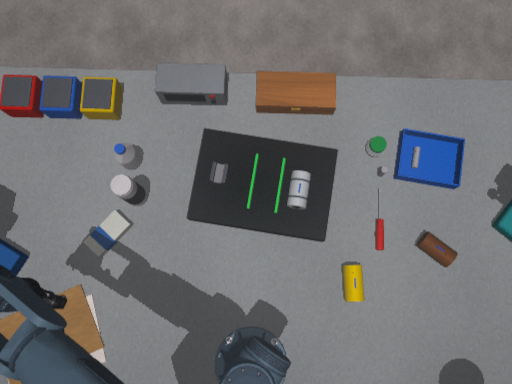

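View pics/scene0.png

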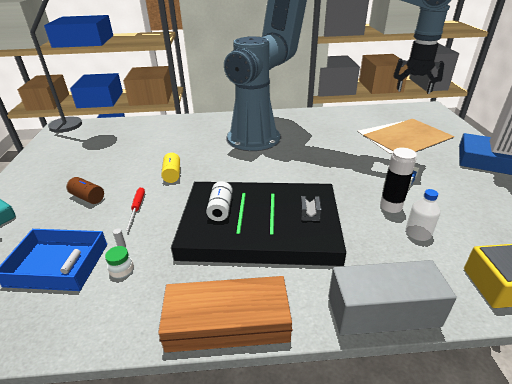

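The top picture shows the plate at about (263,185), the green lines at (253,181) and (280,185), the silver sleeve right of them at (299,189), and the V-block at (219,172). The brown (437,249) and yellow (353,283) cylinders are look-alikes. Next I'll measure the lane and the sleeve more precisely.

```bash
cat > h.py <<'E'
from bench import ctrl
import cv2,numpy as np
def cal(n):
    c=ctrl.get_calibration(n);return [np.array(c[k]) for k in("intrinsics","R","t")]
def world(uv,z,C):
    K,R,t=C
    uv=np.atleast_2d(uv).astype(float);r=np.c_[uv,np.ones(len(uv))]@np.linalg.inv(K).T@R
    o=-R.T@t; s=(z-o[2])/r[:,2]; return o+s[:,None]*r
def cloud(d,C,mask):
    K,R,t=C;v,u=np.nonzero(mask&(d>0));z=d[v,u]
    return ((np.c_[u,v,np.ones(len(u))]@np.linalg.inv(K).T)*z[:,None]-t)@R
def lane(p,C):
    b,g,r=[p[...,i].astype(int) for i in range(3)]
    m=((g>110)&(g-r>60)&(g-b>40)).astype(np.uint8)
    n,l,s,c=cv2.connectedComponentsWithStats(m)
    out=[]
    for i in range(1,n):
        if s[i,4]<40: continue
        v,u=np.nonzero(l==i); P=world(np.c_[u,v],0.05,C)
        cen=P[:,:2].mean(0); 
        if not(0.35<cen[0]<0.8 and abs(cen[1])<0.25): continue
        U=np.linalg.svd(P[:,:2]-cen,full_matrices=False)[2][0]; U*=np.sign(U[0]); a=(P[:,:2]-cen)@U
        w=(P[:,:2]-cen)@np.array([-U[1],U[0]])
        out.append((cen+U*(a.max()+a.min())/2,U,np.ptp(a),np.ptp(w)))
    return out
def roller(p,d,C,n,near=None):
    best=None
    for s in ctrl.silhouettes("roller",n):
        P=cloud(d,C,s["pixels"]); 
        if len(P)<30: continue
        m=np.median(P,0)
        if m[2]>0.075 and 0.4<m[0]<0.8 and abs(m[1])<0.25: best=(s,P);break
    if best is None: return None
    return best
E
python3 - <<'E'
from h import *
for n in["top","scene"]:
    p,d=ctrl.camera(n);C=cal(n)
    L=lane(p,C)
    for l in L: print(n,"line",np.round(l[0],4),np.round(np.degrees(np.arctan2(l[1][1],l[1][0])),2),np.round(l[2:],4))
    s,P=roller(p,d,C,n)
    print(n,s["p"],len(P),np.percentile(P[:,2],[2,50,98]))
    T=P[P[:,2]>0.085]; c=T[:,:2].mean(0)
    U=np.linalg.svd(T[:,:2]-c,full_matrices=False)[2][0];U*=np.sign(U[0])
    a=(T[:,:2]-c)@U
    print("top",np.round(c+U*(np.percentile(a,99)+np.percentile(a,1))/2,4),np.degrees(np.arctan2(U[1],U[0])),np.ptp(a))
    # cylinder fit r=30 : params y0 offset, ang, z0
    from scipy.optimize import least_squares
    Q=P[P[:,2]>0.07]
    def f(x):
        u=np.array([np.cos(x[1]),np.sin(x[1])]);nn=np.array([-u[1],u[0]])
        return np.hypot((Q[:,:2]-c)@nn-x[0],Q[:,2]-x[2])-0.03
    r=least_squares(f,[0,np.arctan2(U[1],U[0]),0.08],loss="soft_l1",f_scale=0.002);x=r.x
    u=np.array([np.cos(x[1]),np.sin(x[1])]);nn=np.array([-u[1],u[0]]);aa=(Q[:,:2]-c)@u
    print("cyl",np.round(c+x[0]*nn+u*(aa.max()+aa.min())/2,4),np.degrees(x[1]),x[2],np.ptp(aa),np.abs(r.fun).mean())
E
```

```text
top line [0.5656 0.0114] -7.47 [0.1813 0.009 ]
top line [ 0.5531 -0.0758] -7.66 [0.1783 0.009 ]
top 0.86 744 [0.05265917 0.10533348 0.1143745 ]
top [ 0.534 -0.132] -7.167017511311749 0.11057552706490302
cyl [ 0.5341 -0.1332] -7.429623179533169 0.08083935974314191 0.11065308706100077 0.002224032324221106
scene line [ 0.5513 -0.0743] -7.79 [0.1798 0.0101]
scene line [0.5623 0.0132] -7.63 [0.183  0.0103]
scene 0.95 722 [0.05959518 0.10153656 0.11161564]
top [ 0.5375 -0.1287] -10.228813097339128 0.11051128607033849
cyl [ 0.5358 -0.1331] -7.387379141503619 0.0798170588563565 0.11112565129110272 0.004113912895629255
```

```bash
cat >> h.py <<'E'
from scipy.spatial.transform import Rotation as Ro
def tool():
    o=ctrl.get_obs();w,x,y,z=o["eef_rot"];return o,Ro.from_quat([x,y,z,w])
def todo(target,yaw_deg,axis=0):
    """shift in tool axes (units of 30mm) and turn (units of 6deg) so tool axis `axis` is along yaw, y down"""
    o,r=tool();M=r.as_matrix()
    a=np.radians(yaw_deg);h=np.array([np.cos(a),np.sin(a),0]);y=np.array([0,0,-1.])
    best=None
    for s in(1,-1):
        x=s*h if axis==0 else np.cross(y,s*h)
        D=np.c_[x,y,np.cross(x,y)];rv=(r.inv()*Ro.from_matrix(D)).as_rotvec()
        print("opt",np.round(np.degrees(rv)/6,3))
        if best is None or np.linalg.norm(rv)<np.linalg.norm(best[0]): best=(rv,D)
    dp=np.array(target)-o["eef_pos"]
    print("tool axes (cols)\n",M.round(3),"\nt",o["time_s"],"pos",o["eef_pos"].round(4),"q",o["q"].round(2),"F",o["wrist_force"].round(2),"open",round(float(o["opening"]),3))
    print("shift now axes/30mm",np.round(M.T@dp/0.03,3),"after turn",np.round(best[1].T@dp/0.03,3),"turn/6deg",np.round(np.degrees(best[0])/6,3))
E
python3 - <<'E'
from h import *
todo([0.535,-0.133,0.17],-7.5,0)
C=cal("top");print(world([[122,186],[124,154],[115,225]],0.19,C))
E
```

```text
opt [-0.0000e+00  1.2786e+01  1.0000e-03]
opt [ 1.0000e-03 -1.7214e+01  0.0000e+00]
tool axes (cols)
 [[ 0.355  0.    -0.935]
 [ 0.935  0.     0.355]
 [ 0.    -1.    -0.   ]] 
t 0.9 pos [0.2041 0.5376 0.2313] q [ 1.    0.18  1.61 -0.    1.35 -0.21] F [ 0.02  0.39 -1.01] open 1.0
shift now axes/30mm [-16.984   2.044 -18.246] after turn [ 13.855   2.044 -20.722] turn/6deg [-0.0000e+00  1.2786e+01  1.0000e-03]
[[0.5061397  0.38032739 0.19      ]
 [0.60101138 0.382291   0.19      ]
 [0.3931922  0.39088126 0.19      ]]
```

>>> {"op": "step_arm", "data": {"commands": [[0, 0, 0, -0.85, 0, -0.91, 0], [0, 0, 0, -0.85, 0, -0.91, 0], [0, 0, 0, -0.85, 0, -0.91, 0], [0, 0, 0, -0.85, 0, -0.91, 0], [0, 0, 0, -0.85, 0, -0.91, 0], [0, 0, 0, -0.85, 0, -0.91, 0], [0, 0, 0, -0.85, 0, -0.91, 0], [0, 0, 0, -0.85, 0, -0.91, 0], [0, 0, 0, -0.85, 0, -0.91, 0], [0, 0, 0, -0.85, 0, -0.91, 0]]}}

```text
time_s: 1.9
eef_pos: [0.3693, 0.2009, 0.2316]
eef_rot: [-0.582, 0.582, 0.402, -0.401]
wrist_force: [0.9, -0.6, -0.1]
opening: -0.0
```

>>> {"op": "step_arm", "data": {"commands": [[0, 0, 0, -0.85, 0, -0.91, 0], [0, 0, 0, -0.85, 0, -0.91, 0], [0, 0, 0, -0.85, 0, -0.91, 0], [0, 0, 0, -0.85, 0, -0.91, 0], [0, 0, 0, -0.85, 0, -0.91, 0], [0, 0, 0, -0.85, 0, -0.91, 0], [0, 0, 0, -0.85, 0, -0.91, 0], [0, 0, 0, -0.85, 0, -0.91, 0], [0, 0, 0, -0.85, 0, -0.91, 0], [0, 0, 0, -0.85, 0, -0.91, 0]]}}

```text
time_s: 2.9
eef_pos: [0.5341, -0.1345, 0.2314]
eef_rot: [-0.582, 0.582, 0.402, -0.401]
wrist_force: [0.7, 0.3, 0.4]
opening: 0.002
```

>>> {"op": "step_arm", "data": {"commands": [[0, 1, 0, 0, 0, 0, 0], [0, 1, 0, 0, 0, 0, 0], [0, 1, 0, 0, 0, 0, 0], [0, 1, 0, 0, 0, 0, 0], [0, 1, 0, 0, 0, 0, 0], [0, 1, 0, 0, 0, 0, 0], [0, 1, 0, 0, 0, 0, 0], [0, 1, 0, 0, 0, 0, 0], [0, 1, 0, 0, 0, 0, 0], [0, 1, 0, 0, 0, 0, 0]]}}

```text
time_s: 3.9
eef_pos: [0.5335, -0.133, 0.2313]
eef_rot: [-0.705, 0.705, 0.055, -0.055]
wrist_force: [1.2, -0.6, -0.1]
opening: -0.002
```

>>> {"op": "step_arm", "data": {"commands": [[0, 1, 0, 0, 0, 0, 0], [0, 1, 0, 0, 0, 0, 0], [0, 0.78, 0, 0, 0, 0, 0], [0, 0, 0, 0, 0, 0, 0]]}}

```text
time_s: 4.3
eef_pos: [0.5335, -0.133, 0.2313]
eef_rot: [-0.706, 0.706, -0.046, 0.046]
wrist_force: [-0.5, -0.2, -0.2]
opening: 0.001
```

```bash
python3 - <<'E'
from h import *
todo([0.534,-0.141,0.13],-7.6,0)
p,d=ctrl.camera("wrist");cv2.imwrite("pics/w1.png",p)
p,d=ctrl.camera("scene");cv2.imwrite("pics/s1.png",p)
E
```

```text
opt [0.    0.016 0.001]
opt [ 1.0000e-03 -2.9984e+01 -0.0000e+00]
tool axes (cols)
 [[ 0.991  0.     0.131]
 [-0.131 -0.     0.991]
 [ 0.    -1.    -0.   ]] 
t 4.3 pos [ 0.5335 -0.133   0.2313] q [-0.46  0.12  1.67 -0.    1.35 -0.33] F [-0.51 -0.21 -0.17] open 0.001
shift now axes/30mm [ 0.05   3.378 -0.263] after turn [ 0.051  3.378 -0.263] turn/6deg [0.    0.016 0.001]
```

View pictures.

View pics/w1.png

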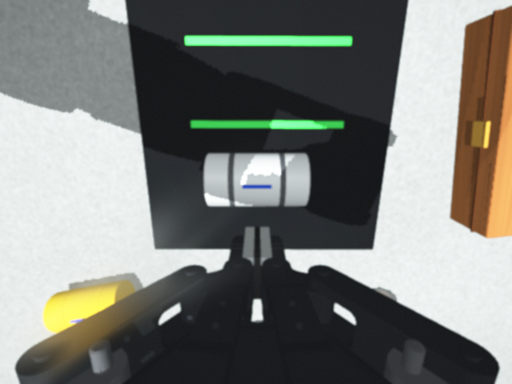

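View pics/s1.png

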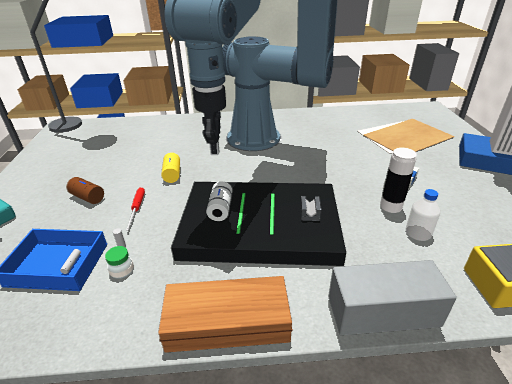

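The wrist view shows the sleeve at about (257,180), parallel to the lines at rows 41 and 124, with the fingertips above it. I'll come down just behind its crest and feel for contact.

>>> {"op": "step_arm", "data": {"commands": [[0, 0, 0, 0.05, 0.9, -0.26, 0], [0, 0, 0, 0, 0.9, 0, 0], [0, 0, 0, 0, 0.9, 0, 0], [0, 0, 0, 0, 0.8, 0, 0], [0, 0, 0, 0, 0.3, 0, 0], [0, 0, 0, 0, 0, 0, 0]]}}

```text
time_s: 5.0
eef_pos: [0.5331, -0.1405, 0.116]
eef_rot: [0.706, -0.705, 0.047, -0.045]
wrist_force: [0.1, 0.8, -0.2]
opening: -0.001
```

>>> {"op": "step_arm", "data": {"commands": [[0, 0, 0, 0, 0.04, 0, 0], [0, 0, 0, 0, 0.03, 0, 0], [0, 0, 0, 0, 0.03, 0, 0], [0, 0, 0, 0, 0, 0, 0]]}}

```text
time_s: 5.4
eef_pos: [0.5344, -0.1411, 0.115]
eef_rot: [-0.705, 0.706, -0.046, 0.046]
wrist_force: [-0.2, 0.5, 0.3]
opening: -0.002
```

>>> {"op": "step_arm", "data": {"commands": [[0, 0, 0, 0, 0.03, 0, 0], [0, 0, 0, 0, 0, 0, 0]]}}

```text
time_s: 5.6
eef_pos: [0.534, -0.1409, 0.1135]
eef_rot: [-0.706, 0.706, -0.046, 0.046]
wrist_force: [0.5, 0.1, 0.1]
opening: 0.001
```

>>> {"op": "step_arm", "data": {"commands": [[0, 0, 0, 0, 0.03, 0, 0], [0, 0, 0, 0, 0, 0, 0]]}}

```text
time_s: 5.8
eef_pos: [0.5339, -0.1409, 0.1123]
eef_rot: [0.706, -0.706, 0.046, -0.046]
wrist_force: [-1.3, -0.5, 0.4]
opening: 0.001
```

>>> {"op": "step_arm", "data": {"commands": [[0, 0, 0, 0, 0.03, 0, 0], [0, 0, 0, 0, 0, 0, 0]]}}

```text
time_s: 6.0
eef_pos: [0.5339, -0.1409, 0.1114]
eef_rot: [0.706, -0.706, 0.046, -0.046]
wrist_force: [0.2, 0.2, -1.0]
opening: -0.004
```

>>> {"op": "step_arm", "data": {"commands": [[0, 0, 0, 0, 0.03, 0, 0], [0, 0, 0, 0, 0, 0, 0]]}}

```text
time_s: 6.2
eef_pos: [0.5339, -0.1409, 0.1105]
eef_rot: [0.706, -0.706, 0.046, -0.046]
wrist_force: [0.6, 0.8, 0.3]
opening: 0.006
```

>>> {"op": "step_arm", "data": {"commands": [[0, 0, 0, 0, 0.02, 0, 0], [0, 0, 0, 0, 0, 0, 0]]}}

```text
time_s: 6.4
eef_pos: [0.534, -0.1409, 0.1101]
eef_rot: [-0.706, 0.706, -0.046, 0.046]
wrist_force: [-0.2, -0.3, -0.6]
opening: 0.001
```

>>> {"op": "step_arm", "data": {"commands": [[0, 0, 0, 0, 0.02, 0, 0], [0, 0, 0, 0, 0, 0, 0]]}}

```text
time_s: 6.6
eef_pos: [0.5341, -0.1411, 0.1099]
eef_rot: [-0.706, 0.706, -0.046, 0.046]
wrist_force: [-1.8, -0.1, 4.7]
opening: -0.002
```

>>> {"op": "step_arm", "data": {"commands": [[0, 0, 0, 0, 0.02, 0, 0], [0, 0, 0, 0, 0, 0, 0]]}}

```text
time_s: 6.8
eef_pos: [0.5342, -0.1412, 0.1098]
eef_rot: [-0.705, 0.706, -0.046, 0.046]
wrist_force: [-3.8, 0.5, 8.5]
opening: -0.002
```

Contact at z = 0.110 with about 8 N. First stroke.

>>> {"op": "step_arm", "data": {"commands": [[0, 0, 0, 0, 0, 0.1, 0], [0, 0, 0, 0, 0, 0.2, 0], [0, 0, 0, 0, 0, 0.2, 0], [0, 0, 0, 0, 0, 0.2, 0], [0, 0, 0, 0, 0, 0.2, 0], [0, 0, 0, 0, 0, 0.1, 0], [0, 0, 0, 0, 0, 0.05, 0], [0, 0, 0, 0, 0, 0, 0]]}}

```text
time_s: 7.6
eef_pos: [0.5383, -0.1096, 0.1098]
eef_rot: [-0.705, 0.706, -0.046, 0.046]
wrist_force: [-3.2, 0.8, 8.2]
opening: -0.001
```

```bash
cat >> h.py <<'E'
def wristmeas(name):
    o,r=tool();C=cal("wrist");p,d=ctrl.camera("wrist");cv2.imwrite(f"pics/{name}.png",p)
    L=lane(p,C)
    for l in L: print("line",l[0].round(4),np.degrees(np.arctan2(l[1][1],l[1][0])).round(2),np.round(l[2:],4))
    b=roller(p,d,C,"wrist")
    if b: fit(b[1],o["eef_pos"])
    print("tcp",o["eef_pos"].round(4),"F",o["wrist_force"].round(1),"t",o["time_s"])
def fit(P,tcp=None):
    from scipy.optimize import least_squares
    Q=P[P[:,2]>0.07];c=Q[:,:2].mean(0)
    def f(x):
        u=np.array([np.cos(x[1]),np.sin(x[1])]);nn=np.array([-u[1],u[0]])
        return np.hypot((Q[:,:2]-c)@nn-x[0],Q[:,2]-x[2])-0.03
    x=least_squares(f,[0,np.radians(-7.6),0.08],loss="soft_l1",f_scale=0.002).x
    u=np.array([np.cos(x[1]),np.sin(x[1])]);nn=np.array([-u[1],u[0]]);aa=(Q[:,:2]-c)@u
    m=c+x[0]*nn+u*(aa.max()+aa.min())/2
    U=np.array([np.cos(np.radians(-7.6)),np.sin(np.radians(-7.6))]);N=np.array([-U[1],U[0]]);L0=np.array([0.558,-0.0315])
    print("cyl mid",m.round(4),"ang",np.degrees(x[1]).round(2),"z",x[2].round(4),"len",np.ptp(aa).round(4),"LANE x,y mm",np.round([(m-L0)@U*1e3,(m-L0)@N*1e3],1),"tcp in lane", None if tcp is None else np.round([(tcp[:2]-L0)@U*1e3,(tcp[:2]-L0)@N*1e3],1))
def meas(n,name):
    C=cal(n);p,d=ctrl.camera(n);cv2.imwrite(f"pics/{name}.png",p)
    b=roller(p,d,C,n)
    if b: print(n,b[0]["p"]);fit(b[1],ctrl.get_obs()["eef_pos"])
    else: print(n,"no roller")
E
python3 - <<'E'
from h import *
wristmeas("w2"); meas("scene","s2"); meas("top","t2")
E
```

```text
line [0.5658 0.0128] -7.74 [0.1813 0.0098]
line [ 0.5536 -0.0743] -7.66 [0.1807 0.0094]
cyl mid [ 0.5356 -0.1168] ang -7.43 z 0.079 len 0.1099 LANE x,y mm [-10.9 -87.6] tcp in lane [ -9.2 -80. ]
tcp [ 0.5383 -0.1096  0.1098] F [-3.2  0.8  8.2] t 7.6
scene 0.7
cyl mid [ 0.5371 -0.1174] ang -7.64 z 0.0795 len 0.1132 LANE x,y mm [ -9.4 -87.9] tcp in lane [ -9.3 -80.2]
top 0.66
cyl mid [ 0.4864 -0.1084] ang -10.73 z 0.0813 len 0.109 LANE x,y mm [-60.8 -85.7] tcp in lane [ -9.2 -80.3]
```

The sleeve rolled 16 mm, as expected (lane y from -104 to -88), and the force held steady. Next: lift, go back, press and stroke again.

>>> {"op": "step_arm", "data": {"commands": [[0, 0, 0, 0, -0.1, 0, 0], [0, 0, 0, 0, -0.2, 0, 0], [0, 0, 0, 0, 0, -0.35, 0], [0, 0, 0, 0, 0, -0.2, 0], [0, 0, 0, 0, 0.1, 0, 0], [0, 0, 0, 0, 0.1, 0, 0], [0, 0, 0, 0, 0.05, 0, 0], [0, 0, 0, 0, 0.05, 0, 0], [0, 0, 0, 0, 0, 0, 0]]}}

```text
time_s: 8.8
eef_pos: [0.5357, -0.1261, 0.1097]
eef_rot: [-0.705, 0.706, -0.046, 0.045]
wrist_force: [-4.9, -0.6, 10.3]
opening: 0.001
```

>>> {"op": "step_arm", "data": {"commands": [[0, 0, 0, 0, 0, 0.1, 0], [0, 0, 0, 0, 0, 0.2, 0], [0, 0, 0, 0, 0, 0.2, 0], [0, 0, 0, 0, 0, 0.2, 0], [0, 0, 0, 0, 0, 0.2, 0], [0, 0, 0, 0, 0, 0.15, 0], [0, 0, 0, 0, 0, 0.1, 0], [0, 0, 0, 0, 0, 0.05, 0], [0, 0, 0, 0, 0, 0, 0]]}}

```text
time_s: 9.7
eef_pos: [0.5404, -0.0898, 0.1097]
eef_rot: [-0.706, 0.706, -0.046, 0.045]
wrist_force: [-4.1, 0.9, 10.1]
opening: 0.003
```

```bash
python3 - <<'E'
from h import *
wristmeas("w3")
E
```

```text
line [0.5658 0.0128] -7.74 [0.1812 0.0099]
line [ 0.5537 -0.0741] -7.72 [0.1806 0.0094]
cyl mid [ 0.538  -0.0988] ang -7.44 z 0.079 len 0.1096 LANE x,y mm [-10.9 -69.4] tcp in lane [ -9.8 -60.1]
tcp [ 0.5404 -0.0898  0.1097] F [-4.1  0.9 10.1] t 9.7
```

The sleeve is now at lane y = -69, as planned. I'll repeat the same cycle twice.

>>> {"op": "step_arm", "data": {"commands": [[0, 0, 0, 0, -0.1, 0, 0], [0, 0, 0, 0, -0.2, 0, 0], [0, 0, 0, 0, 0, -0.4, 0], [0, 0, 0, 0, 0, -0.2, 0], [0, 0, 0, 0, 0.1, 0, 0], [0, 0, 0, 0, 0.1, 0, 0], [0, 0, 0, 0, 0.05, 0, 0], [0, 0, 0, 0, 0.05, 0, 0], [0, 0, 0, 0, 0, 0, 0]]}}

```text
time_s: 10.7
eef_pos: [0.538, -0.1082, 0.1097]
eef_rot: [-0.705, 0.706, -0.046, 0.046]
wrist_force: [-4.2, -0.7, 9.2]
opening: 0.004
```

>>> {"op": "step_arm", "data": {"commands": [[0, 0, 0, 0, 0, 0.1, 0], [0, 0, 0, 0, 0, 0.2, 0], [0, 0, 0, 0, 0, 0.2, 0], [0, 0, 0, 0, 0, 0.2, 0], [0, 0, 0, 0, 0, 0.2, 0], [0, 0, 0, 0, 0, 0.15, 0], [0, 0, 0, 0, 0, 0.1, 0], [0, 0, 0, 0, 0, 0.05, 0], [0, 0, 0, 0, 0, 0, 0]]}}

```text
time_s: 11.6
eef_pos: [0.5427, -0.0719, 0.1097]
eef_rot: [0.706, -0.706, 0.046, -0.045]
wrist_force: [-4.5, 0.6, 9.4]
opening: -0.0
```

```bash
python3 - <<'E'
from h import *
wristmeas("w4")
E
```

```text
line [0.5658 0.0128] -7.78 [0.1813 0.01  ]
line [ 0.4679 -0.0624] 60.0 [0.0104 0.0079]
line [ 0.6265 -0.0841] -8.3 [0.0334 0.009 ]
cyl mid [ 0.5402 -0.0807] ang -7.46 z 0.079 len 0.1094 LANE x,y mm [-11.2 -51.1] tcp in lane [ -9.8 -42.1]
tcp [ 0.5427 -0.0719  0.1097] F [-4.5  0.6  9.4] t 11.6
```

>>> {"op": "step_arm", "data": {"commands": [[0, 0, 0, 0, -0.1, 0, 0], [0, 0, 0, 0, -0.2, 0, 0], [0, 0, 0, 0, 0, -0.4, 0], [0, 0, 0, 0, 0, -0.2, 0], [0, 0, 0, 0, 0.1, 0, 0], [0, 0, 0, 0, 0.1, 0, 0], [0, 0, 0, 0, 0.05, 0, 0], [0, 0, 0, 0, 0.05, 0, 0], [0, 0, 0, 0, 0, 0, 0]]}}

```text
time_s: 12.6
eef_pos: [0.5403, -0.0903, 0.1097]
eef_rot: [-0.705, 0.706, -0.046, 0.045]
wrist_force: [-4.1, 0.2, 8.8]
opening: -0.002
```

>>> {"op": "step_arm", "data": {"commands": [[0, 0, 0, 0, 0, 0.1, 0], [0, 0, 0, 0, 0, 0.2, 0], [0, 0, 0, 0, 0, 0.2, 0], [0, 0, 0, 0, 0, 0.2, 0], [0, 0, 0, 0, 0, 0.2, 0], [0, 0, 0, 0, 0, 0.15, 0], [0, 0, 0, 0, 0, 0.1, 0], [0, 0, 0, 0, 0, 0.05, 0], [0, 0, 0, 0, 0, 0, 0]]}}

```text
time_s: 13.5
eef_pos: [0.545, -0.0541, 0.1097]
eef_rot: [0.706, -0.706, 0.046, -0.045]
wrist_force: [-5.4, 0.0, 9.6]
opening: 0.001
```

```bash
python3 - <<'E'
from h import *
wristmeas("w5")
E
```

```text
line [0.5658 0.0128] -7.6 [0.1813 0.0093]
line [ 0.6289 -0.0844] -8.23 [0.0286 0.0084]
cyl mid [ 0.5426 -0.0626] ang -7.44 z 0.079 len 0.1096 LANE x,y mm [-11.1 -32.9] tcp in lane [ -9.8 -24.1]
tcp [ 0.545  -0.0541  0.1097] F [-5.4  0.   9.6] t 13.5
```

>>> {"op": "step_arm", "data": {"commands": [[0, 0, 0, 0, -0.1, 0, 0], [0, 0, 0, 0, -0.2, 0, 0], [0, 0, 0, 0, 0, -0.4, 0], [0, 0, 0, 0, 0, -0.2, 0], [0, 0, 0, 0, 0.1, 0, 0], [0, 0, 0, 0, 0.1, 0, 0], [0, 0, 0, 0, 0.05, 0, 0], [0, 0, 0, 0, 0.05, 0, 0], [0, 0, 0, 0, 0, 0, 0]]}}

```text
time_s: 14.5
eef_pos: [0.5427, -0.0725, 0.1097]
eef_rot: [-0.706, 0.706, -0.046, 0.046]
wrist_force: [-5.4, -0.2, 9.2]
opening: 0.001
```

>>> {"op": "step_arm", "data": {"commands": [[0, 0, 0, 0, 0, 0.1, 0], [0, 0, 0, 0, 0, 0.2, 0], [0, 0, 0, 0, 0, 0.2, 0], [0, 0, 0, 0, 0, 0.2, 0], [0, 0, 0, 0, 0, 0.2, 0], [0, 0, 0, 0, 0, 0.15, 0], [0, 0, 0, 0, 0, 0.1, 0], [0, 0, 0, 0, 0, 0.05, 0], [0, 0, 0, 0, 0, 0, 0]]}}

```text
time_s: 15.4
eef_pos: [0.5474, -0.0362, 0.1098]
eef_rot: [0.706, -0.706, 0.046, -0.045]
wrist_force: [-4.7, 1.9, 10.2]
opening: -0.001
```

```bash
python3 - <<'E'
from h import *
wristmeas("w6")
E
```

```text
line [0.5654 0.0128] -7.71 [0.1807 0.0097]
line [ 0.63   -0.0846] -8.74 [0.0265 0.0086]
cyl mid [ 0.5449 -0.0445] ang -7.44 z 0.079 len 0.1097 LANE x,y mm [-11.3 -14.7] tcp in lane [-9.9 -6.1]
tcp [ 0.5474 -0.0362  0.1098] F [-4.7  1.9 10.2] t 15.4
```

The last stroke needs about 15.3 mm of roll, which is 30.6 mm (1.02 units) at the fingertip.

>>> {"op": "step_arm", "data": {"commands": [[0, 0, 0, 0, -0.1, 0, 0], [0, 0, 0, 0, -0.2, 0, 0], [0, 0, 0, 0, 0, -0.35, 0], [0, 0, 0, 0, 0, -0.2, 0], [0, 0, 0, 0, 0.1, 0, 0], [0, 0, 0, 0, 0.1, 0, 0], [0, 0, 0, 0, 0.05, 0, 0], [0, 0, 0, 0, 0.05, 0, 0], [0, 0, 0, 0, 0, 0, 0]]}}

```text
time_s: 16.4
eef_pos: [0.5453, -0.0531, 0.1098]
eef_rot: [-0.706, 0.706, -0.046, 0.046]
wrist_force: [-4.8, -0.1, 10.1]
opening: 0.001
```

>>> {"op": "step_arm", "data": {"commands": [[0, 0, 0, 0, 0, 0.1, 0], [0, 0, 0, 0, 0, 0.2, 0], [0, 0, 0, 0, 0, 0.2, 0], [0, 0, 0, 0, 0, 0.2, 0], [0, 0, 0, 0, 0, 0.15, 0], [0, 0, 0, 0, 0, 0.1, 0], [0, 0, 0, 0, 0, 0.05, 0], [0, 0, 0, 0, 0, 0.02, 0], [0, 0, 0, 0, 0, 0, 0], [0, 0, 0, 0, 0, 0, 0]]}}

```text
time_s: 17.4
eef_pos: [0.5492, -0.0224, 0.1098]
eef_rot: [0.706, -0.706, 0.046, -0.046]
wrist_force: [-5.4, 0.6, 11.2]
opening: -0.001
```

>>> {"op": "step_arm", "data": {"commands": [[0, 0, 0, 0, -0.05, 0, 0], [0, 0, 0, 0, -0.1, 0, 0], [0, 0, 0, 0, -0.3, 0, 0], [0, 0, 0, 0, -0.8, 0, 0], [0, 0, 0, 0, -0.9, 0, 0], [0, 0, 0, 0, -0.9, 0, 0], [0, 0, 0, 0, 0, -0.9, 0], [0, 0, 0, 0, 0, -0.9, 0], [0, 0, 0, 0, 0, -0.9, 0], [0, 0, 0, 0, 0, 0, 0]]}}

```text
time_s: 18.4
eef_pos: [0.5389, -0.1059, 0.2011]
eef_rot: [-0.705, 0.706, -0.047, 0.047]
wrist_force: [0.3, -0.1, -0.2]
opening: 0.002
```

```bash
python3 - <<'E'
from h import *
wristmeas("w7"); meas("scene","s7"); meas("top","t7")
E
```

```text
line [0.5656 0.0131] -7.85 [0.1822 0.0105]
line [ 0.5539 -0.0742] -7.65 [0.1805 0.0099]
cyl mid [ 0.547  -0.0291] ang -7.43 z 0.079 len 0.1099 LANE x,y mm [-11.2   0.9] tcp in lane [ -9.1 -76.3]
tcp [ 0.5389 -0.1059  0.2011] F [ 0.3 -0.1 -0.2] t 18.4
scene 0.57
cyl mid [ 0.5481 -0.0296] ang -7.49 z 0.0797 len 0.1122 LANE x,y mm [-10.1   0.5] tcp in lane [ -9.4 -72.9]
top 0.65
cyl mid [ 0.5689 -0.0323] ang -7.96 z 0.0806 len 0.0655 LANE x,y mm [10.9  0.6] tcp in lane [ -9.5 -72.6]
```

View pics/w7.png

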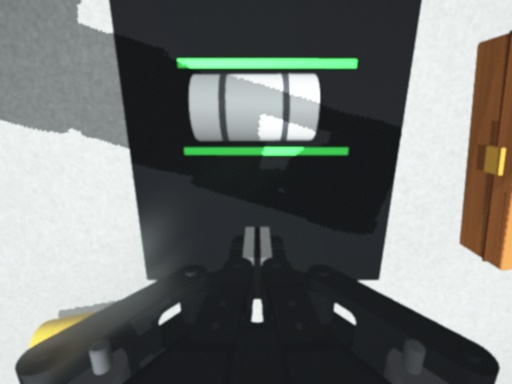

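View pics/s7.png

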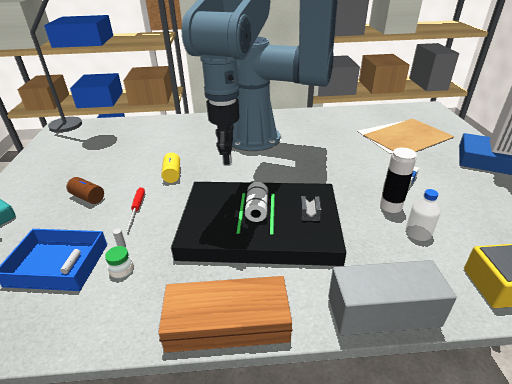

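The sleeve lies between the green lines: wrist view rows 73–141, lines at 63 and 151, columns 190–320, inside the line ends at 180–355. The V-block at (311,208) in the scene view stands where it was. After a short wait I'll check that the sleeve is at rest and hand in.

>>> {"op": "step_arm", "data": {"commands": [[0, 0, 0, 0, 0, 0, 0], [0, 0, 0, 0, 0, 0, 0], [0, 0, 0, 0, 0, 0, 0], [0, 0, 0, 0, 0, 0, 0], [0, 0, 0, 0, 0, 0, 0]]}}

```text
time_s: 19.2
eef_pos: [0.539, -0.1031, 0.2004]
eef_rot: [0.706, -0.706, 0.046, -0.046]
wrist_force: [-0.4, -0.9, 0.1]
opening: -0.003
```

```bash
python3 - <<'E'
from h import *
wristmeas("w8"); print(ctrl.hand_in())
E
```

```text
line [0.5657 0.0129] -7.92 [0.1823 0.0106]
line [ 0.5535 -0.0743] -7.48 [0.1807 0.0099]
cyl mid [ 0.5469 -0.0291] ang -7.42 z 0.079 len 0.1095 LANE x,y mm [-11.3   0.9] tcp in lane [ -9.4 -73.4]
tcp [ 0.539  -0.1031  0.2004] F [-0.4 -0.9  0.1] t 19.2
the job is handed in; nothing more can be done
None
```

I rolled the sleeve into the measuring lane with six gentle strokes of the closed fingertips on its top. Fingertip force was about 8–11 N, and the sleeve moved at no more than roughly 40 mm/s. I then lifted the fingers clear and handed the job in at about 19 s.

- **Position:** the last wrist-camera checks put the sleeve's middle 0.9 mm off the lane's centreline. That leaves about 9 mm to each line, and more than 20 mm to the line ends.
- **Alignment:** it lies within about 0.3 degrees of the lines.
- **At rest:** two readings about 0.8 s apart agreed to 0.1 mm.
- **Other objects:** the V-block and the rest of the bench look unmoved in the last scene picture. I did not re-measure them.

The scene camera agreed with the wrist camera to about 1 mm. The top camera agreed across the lane, but not along it (+11 mm against -11 mm). It measured the sleeve as only 65 mm long, so the arm was probably hiding part of it, and I disregarded that value.

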